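# Swing the bench lamp over the weight box and run its wing nut home

### The arm

A 6-joint arm with a two-finger parallel gripper is mounted at the origin on the work surface. World frame = base frame: x ahead of the robot, y to its left, z up, the work surface at z = 0. Lengths are in m, angles in rad, forces in N, time in s.
With the tool pointing down it reaches from about 0.375 to 0.9 m from the base axis. Payload 3.1 kg.
Tool frame: the origin (TCP) lies midway between the tips of the shut fingers; the grasp point (between the pads) lies 19 mm behind it (manip.tcp_to_grasp is the distance from the TCP to the grasp point, in m); z points along the fingers, y is the line along which they close (so a half turn about z gives the same grasp; the last joint's range is limited). The gripper opens to 85 mm and grips with 20 to 120 N. Pads are 22 mm wide; open, the fingers measure 114 mm over their backs; the gripper's body (76 mm by 85 mm) begins 54 mm behind the grasp point. The pads swing forward as they close: fully open they stand 13 mm farther back than shut.
Start: joints at [-1.429, 0.527, 1.433, -0, 1.181, -0.178], TCP at [0.197, -0.593, 0.231] pointing down, gripper open.
Joint ranges: [-3.08, 3.08], [-0.75, 2.2], [0.22, 2.44], [-1.43, 4.57], [0, 2.65], [-2.85, 2.85]. Speed limits (rad/s): [2.79, 2.79, 3.14, 3.14, 3.14, 3.14].

### API

Orientations are given as a unit quaternion [x, y, z, w].
In Python, from station import manip gives the robot as it stands. The module is installed in compiled form; this text tells all that it offers.
- The arm moves only by the shell command python3 -m crank 'ROWS' [OPENING] [FORCE]. ROWS is JSON, a list of rows, each a list of 2 entries, a list of its own where there are three numbers: the shift along the tool's x, y, z in cm, then the turn about the tool's z in degrees. In form: [[[x, y, z], spin], ...]. A call has 1 to 10 rows; each row is the pose to reach, as a shift and turn from the pose commanded when the call began, along the tool's axes at that moment; what a row does not reach only later rows make up. A row lasts 1/10 s, in which the tool goes at most 50 mm and 8.59 degrees, less where a joint would pass 70% of its speed; a pose out of reach is approached as far as the arm can. A call with a gripper value outside its range is refused whole. OPENING is the finger opening in cm, from 0 to 8.54, set as the call begins (- or left out, the last holds). The fingers move at their own pace and stop on an object; FORCE is the grip in N (left out, the last holds). Time passes only in rows, so rows that repeat a pose let the fingers close. It gives the time, the measured TCP pose, the force and the opening at its end, in the units of the state.
- manip.sense(): the state, without advancing time (a new reading comes with each control period).
- manip.snapshot(name): name is "side" or "top" or "wrist"; returns the picture (384x512x3 uint8, red, green, blue); there is no depth.
- manip.camera_params(name): a dict with "fx", "fy", "cx", "cy" (pixels), "pose" (4x4, takes a point from camera to world coordinates). Camera axes: x right, y up, looking along -z (the intrinsics and any distortion apply to the point x, -y, -z); pixel columns grow to the right and rows downward; lengths in m; the calibration is good to about 2 mm. A picture is of the moment at which its call begins: read the wrist's pose just before it. camera_params takes no time and is no camera call; for the wrist camera it gives the pose at the moment of the call.
- manip.sign_off(): hands the job in, once; it reports no verdict.
The state is a dict: "t": time; "q": joint angles; "qd": joint speeds; "tau": joint torques, N m; "tcp_pos": TCP position; "tool_rot": TCP orientation; "force": force on the tool from outside, world axes, zero at the start; "ft_torque": the same for the moment, N m; "finger_gap": opening from 0.0 (shut) to 1.0 (fully open).
Only numpy, scipy, OpenCV 4.12 (cv2) and the standard library are available. Lean on these libraries where they do the work, as an engineer would, in place of code of your own. Each camera call takes 0.05 s, during which the arm holds its last target. There are 200 camera calls.

### The job

Push the arm of the bench lamp round with a fingertip until the shade hangs over the middle of the grey sorting box. Then run the loose wing nut on the lamp's base down (clockwise from above) with repeated fingertip strokes against its wings until it stops hard against its seat. Do not grip the lamp or the nut, and leave the inflator, the valve puller and the two wheel weights lying where they are.

Things in the scene. Friction and masses are not known exactly. Their poses are not given: they have to be found in the camera images.
- lamp_base: Round cast steel foot of the lamp, 160 mm across, fixed to the counter. Origin on the stud axis at the counter surface, z up. It slopes up to a boss 52 mm across, top at z = 42 mm; an upright threaded stud on the axis (top at z = 78 mm) carries the lamp arm and, above it, the wing nut.
- lamp_arm (a joint): Swing of the lamp arm about the upright stud, rad: the arm points this angle from the base's x axis, counter-clockwise from above. Runs from -0.5 to 2.3. It turns stiffly (0.35 N m, about 4 N when pushed sideways 90 mm from the stud) and stays where it is left.
- lean_tube (a point): Point on the centre line of the arm's leaning lower tube, 90 mm from the stud axis, 138 mm above the counter; a good place to push sideways.
- shade (a point): Centre of the lamp shade's mouth (shade 122 mm across, mouth 232 mm above the counter, 273 mm from the stud axis).
- wing_nut (a joint): Turn of the wing nut, rad, growing clockwise from above (tightening). It starts 6 to 9 rad short of home; at 10.0 it is home on its seat and stops hard. It spins freely with light friction (0.04 N m, about 2 N at a wing), stays where it is left, and sinks 1.75 mm per turn.
- nut_wings (a point): Plain steel wing nut, 64 mm across its two wings, 32.5 mm high. This point lies on its axis at mid-height of the wings, 21 mm above its underside (which is 50.5 mm above the counter when home, up to 2.8 mm higher now); z up, wings along +x and -x. Each wing is a round ear 23 mm across, 6 mm thick, centred 20.5 mm from the axis; hub 25 mm across, 16 mm high.
- sorting_box: Grey plastic sorting box with eight compartments of small zinc weights, 220 mm (its x) by 150 mm (its y) by 45 mm high, heavy, does not move. Origin at the centre of its underside.
- box_middle (a point): Middle of the sorting box at the height of its rim, 45 mm above the counter.
- inflator: Brass dual-head tyre inflator lying on the counter, 225 mm long, 70 mm across its two heads, 24 mm high. Bystander. Origin on the counter under its tube, 80 mm from the heads, x along it towards the heads.
- valve_puller: Chrome valve stem puller lying on the counter, 250 mm long, 20 mm high. Bystander. Origin under its middle on the counter, x along it.
- weight_long: Zinc clip-on wheel weight, 70 x 17 x 19 mm, lying on the counter. Bystander. Origin at the centre of its underside, x along it.
- weight_short: Zinc clip-on wheel weight, 46 x 17 x 19 mm, lying on the counter. Bystander. Origin at the centre of its underside, x along it.
- foot_socket (a point): Middle of the arm's upright round socket, 20 mm across, from 48 to 100 mm above the counter, its axis 45 mm from the stud. It stands 3 mm outside the circle of the nut's wings, so a finger low on the wings cannot go all the way round the nut.
- lamp_foot (a point): Grey lamp arm, all in its plane y = 0. Origin on the stud axis at counter height, x along the arm, z up. Flat foot strap 34 mm wide, x -17 to 50, top at z 48 mm (washer to 50.5). From its end a socket (see foot_socket), then a 13 mm round tube leaning outward 50 degrees from vertical to an elbow at x 185, z 218 mm, and a second tube up to x 273, z 315 mm where the shade hangs.

How it is judged:
By the outcome, as a careful person would: the job done as asked, in the order asked, and still so for the second after the job is handed in, with the robot touching nothing.
It also fails if it takes over 61 s, if anything falls off the work surface, if the arm or the gripper's body presses on something with over 40 N, if the wrist force passes 120 N, or if a joint passes its speed limit or range.

## Working session

There is one attempt and no reset: what is moved stays moved. The work goes in short steps, Python scripts to look and compute and a shell command to move; the robot and the scene stay as the last step left them, time stands still between calls to the robot, and variables do not carry over. Pictures are saved under pics/ and viewed, on a budget of 10 in all, crops included, one or two more only if the job needs it, and the job is handed in when it is done.

```bash
mkdir -p pics; python3 - <<'E'
from station import manip
import cv2,numpy as np
s=manip.sense(); print(s)
for n in("top","side"):
    c=manip.camera_params(n); print(n,c)
    cv2.imwrite(f"pics/{n}0.png",cv2.resize(manip.snapshot(n)[:,:,::-1],(800,600),interpolation=cv2.INTER_CUBIC))
E
```

```text
{'t': 0.0, 'q': array([-1.42849714e+00,  5.28454101e-01,  1.43392175e+00,  8.54064073e-06,
        1.18142249e+00, -1.78493915e-01]), 'qd': array([-7.43701416e-05, -2.44332448e-03, -8.81159941e-04, -1.06422519e-03,
       -4.61371551e-04,  3.08114992e-03]), 'tau': array([ 1.48700397e-03, -4.42346585e+01, -1.78023291e+01, -1.68316938e-04,
        8.43710499e-03, -5.18846278e-06]), 'tcp_pos': array([ 0.19700285, -0.59236812,  0.23033487]), 'tool_rot': array([ 9.87163688e-01,  1.59707976e-01,  2.39056446e-05, -1.10258779e-03]), 'force': array([-0.73556003, -0.26626503,  0.03989432]), 'ft_torque': array([-0.02715228, -0.01886522, -0.04437491]), 'finger_gap': 1.0011591871907226}
top {'fx': 348.686718674178, 'fy': 348.686718674178, 'cx': 251.26343716994697, 'cy': 193.03777708225454, 'pose': array([[ 2.08731090e-02,  9.92052578e-01, -1.24080605e-01,
         4.56453824e-01],
       [-9.99779016e-01,  2.10215932e-02, -1.12592935e-04,
        -8.67762411e-02],
       [ 2.49667391e-03,  1.24055536e-01,  9.92272135e-01,
         9.45119258e-01],
       [ 0.00000000e+00,  0.00000000e+00,  0.00000000e+00,
         1.00000000e+00]])}
side {'fx': 367.1172480172132, 'fy': 367.1172480172132, 'cx': 256.60199822589294, 'cy': 194.20620637405338, 'pose': array([[ 0.78720075,  0.47222326, -0.39663608,  0.25650276],
       [-0.61639748,  0.58245317, -0.52990797, -0.48463868],
       [-0.01921293,  0.66162943,  0.74958479,  0.73817863],
       [ 0.        ,  0.        ,  0.        ,  1.        ]])}
```

View pics/top0.png

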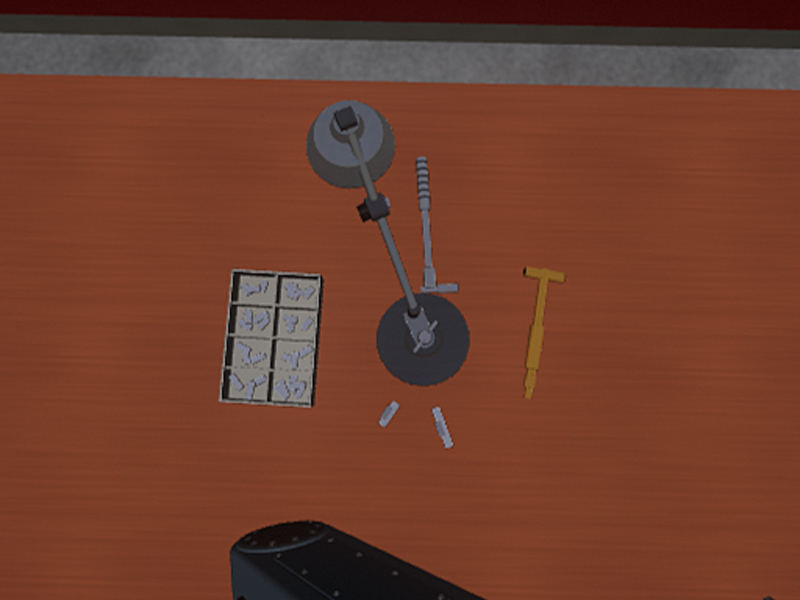

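View pics/side0.png

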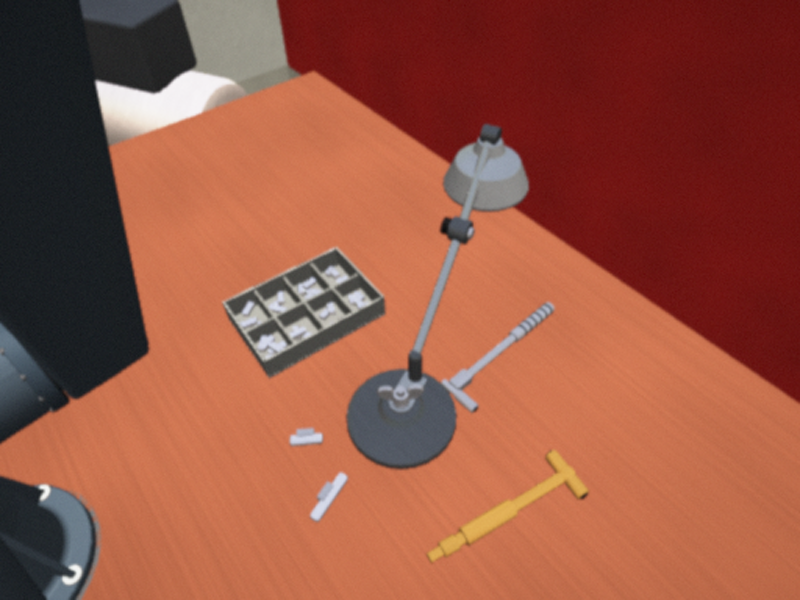

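The top view shows the lamp base disc centred near (423,339), with the nut at about (425,338). The arm runs up-left to the elbow (377,208) and shade (350,145). The box rim corners are at (233,270), (322,275), (312,407) and (220,403). The side view shows the disc at about (401,418) and the nut at (401,397).

```bash
cat > h.py <<'E'
import numpy as np
from station import manip
def ray(n,u,v,z,k=1.5625,c=None):
    c=c or manip.camera_params(n); P=c["pose"]
    u,v=(u+.5)/k-.5,(v+.5)/k-.5
    d=P[:3,:3]@np.array([(u-c["cx"])/c["fx"],-(v-c["cy"])/c["fy"],-1])
    o=P[:3,3]; return o+d*(z-o[2])/d[2]
def pix(n,p,k=1.5625,c=None):
    c=c or manip.camera_params(n); P=c["pose"]
    q=P[:3,:3].T@(np.asarray(p)-P[:3,3])
    u,v=c["cx"]-c["fx"]*q[0]/q[2],c["cy"]+c["fy"]*q[1]/q[2]
    return np.round([(u+.5)*k-.5,(v+.5)*k-.5],1)
def tool(dw):
    "world shift (m) -> tool axes cm"
    from scipy.spatial.transform import Rotation as R
    return np.round(R.from_quat(manip.sense()["tool_rot"]).inv().apply(dw)*100,2)
E
python3 - <<'E'
from h import *
np.set_printoptions(precision=4,suppress=True)
for z in(0.0,.01): print("disc",ray("top",423,339,z),ray("side",401,418,z))
print("nut top",ray("top",425,338,.078),ray("side",401,394,.078))
print("w tips",ray("top",437,322,.075),ray("top",413,352,.075))
print("sock",ray("top",413,311,.1),ray("side",415,354,.1))
print("elbow",ray("top",377,208,.218),ray("side",459,230,.218))
print("end",ray("top",347,118,.315),ray("side",490,133,.315))
b=np.array([ray("top",*p,.045) for p in((233,270),(322,275),(312,407),(220,403))]);print("box",b,b.mean(0))
b=np.array([ray("side",*p,.045) for p in((224,301),(337,250),(383,297),(270,362))]);print("box",b,b.mean(0))
for p in((436,408),(450,446),(397,404),(382,425),(422,158),(457,287),(428,287)): print(p,ray("top",*p,.01))
E
```

```text
disc [ 0.5109 -0.1402  0.    ] [ 0.5097 -0.1378  0.    ]
disc [ 0.5104 -0.1397  0.01  ] [ 0.5062 -0.1425  0.01  ]
nut top [ 0.5081 -0.139   0.078 ] [ 0.5055 -0.1456  0.078 ]
w tips [ 0.5343 -0.158   0.075 ] [ 0.4856 -0.1204  0.075 ]
sock [ 0.5485 -0.1184  0.1   ] [ 0.552  -0.1181  0.1   ]
elbow [ 0.677  -0.0622  0.218 ] [ 0.6753 -0.0611  0.218 ]
end [ 0.7595 -0.0262  0.315 ] [ 0.7584 -0.0217  0.315 ]
box [[0.6172 0.1824 0.045 ]
 [0.6119 0.033  0.045 ]
 [0.3941 0.0412 0.045 ]
 [0.3974 0.1909 0.045 ]] [0.5052 0.1118 0.045 ]
box [[0.4022 0.1923 0.045 ]
 [0.6132 0.1762 0.045 ]
 [0.6092 0.0356 0.045 ]
 [0.4003 0.0373 0.045 ]] [0.5063 0.1104 0.045 ]
(436, 408) [ 0.3944 -0.1633  0.01  ]
(450, 446) [ 0.3323 -0.1874  0.01  ]
(397, 404) [ 0.3997 -0.0973  0.01  ]
(382, 425) [ 0.3644 -0.0727  0.01  ]
(422, 158) [ 0.8339 -0.1333  0.01  ]
(457, 287) [ 0.6018 -0.1974  0.01  ]
(428, 287) [ 0.6007 -0.1471  0.01  ]
```

```bash
python3 - <<'E'
from h import *
s=manip.sense()
print(tool(np.array([.604,-.146,.23])-s["tcp_pos"]), tool(np.array([.604,-.146,.12])-s["tcp_pos"]))
E
```

```text
[ 52.7  -29.53   0.12] [ 52.7  -29.51  11.12]
```

```bash
python3 -m crank '[[[2,-1.1,0],0],[[6,-3.4,0],-2],[[10,-5.6,0],-4],[[14,-7.8,0],-6.4],[[18,-10.1,0],-6.4],[[22,-12.3,0],-6.4],[[26,-14.6,0],-6.4],[[30,-16.8,0],-6.4],[[34,-19,0],-6.4],[[38,-21.3,0],-6.4]]' 0 20; python3 - <<'E'
from h import *
s=manip.sense();print(s["tcp_pos"],tool(np.array([.604,-.146,.23])-s["tcp_pos"]), tool(np.array([.604,-.146,.12])-s["tcp_pos"]))
E
```

```text
t: 1.1
tcp_pos: [0.4914, -0.268, 0.2312]
tool_rot: [0.977, 0.215, -0.0, -0.0]
force: [0.7, -0.1, -0.5]
finger_gap: -0.001
[ 0.49140202 -0.26802978  0.23120054] [15.34 -6.35  0.13] [15.34 -6.34 11.13]
```

```bash
python3 -m crank '[[[4,-1.7,0],0],[[8,-3.4,0],0],[[12,-5.1,0],0],[[15.3,-6.5,0],0],[[15.4,-6.6,2],0],[[15.4,-6.6,6],0],[[15.4,-6.6,9.5],0],[[15.4,-6.6,11.1],0],[[15.4,-6.6,11.1],0]]'; python3 - <<'E'
from h import *
import cv2
s=manip.sense();print(s["tcp_pos"])
th0=np.radians(24.8);S=np.array([.508,-.1405])
def P(th,r=.085,d=.021):
    return np.array([*(S+r*np.array([np.cos(th),np.sin(th)])+d*np.array([np.sin(th),-np.cos(th)])),.12])
for a in(24.8,35,45,55,65,75,85,90): print(a,tool(P(np.radians(a))-s["tcp_pos"]))
im=manip.snapshot("top");cv2.imwrite("pics/top1.png",cv2.resize(im[60:260,170:370,::-1],(600,600),interpolation=cv2.INTER_CUBIC))
E
```

```text
t: 2.0
tcp_pos: [0.6, -0.1442, 0.1171]
tool_rot: [0.977, 0.215, -0.003, -0.002]
force: [-1.0, 0.2, 0.1]
finger_gap: 0.001
[ 0.59998631 -0.14423787  0.1171387 ]
24.8 [ 0.31 -2.1  -0.27]
35 [ 0.54 -3.64 -0.27]
45 [ 0.51 -5.16 -0.26]
55 [ 0.21 -6.66 -0.25]
65 [-0.34 -8.08 -0.23]
75 [-1.14 -9.39 -0.22]
85 [ -2.14 -10.53  -0.21]
90 [ -2.72 -11.04  -0.2 ]
```

View pics/top1.png

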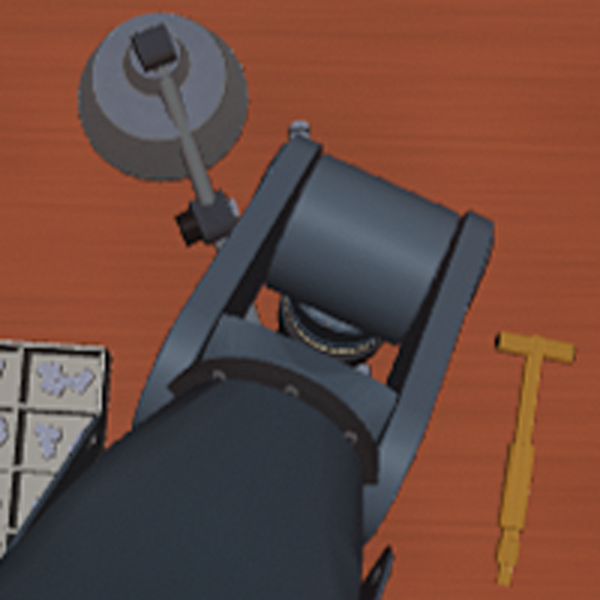

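The top crop shows the wrist fork close to the lamp elbow (about (205,215)). I'll check heights from the side before pushing.

```bash
python3 - <<'E'
from h import *
import cv2
im=manip.snapshot("side");cv2.imwrite("pics/side1.png",cv2.resize(im[:340,60:512,::-1],(798,600),interpolation=cv2.INTER_CUBIC))
E
```

```text
(no output)
```

View pics/side1.png

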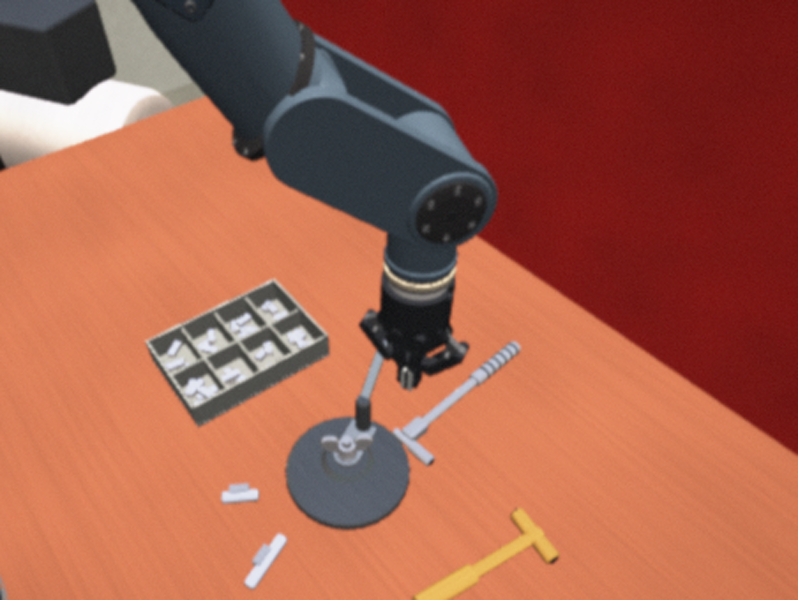

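The side crop shows the shut fingertips (407,380) just right of the lean tube (about (372,370)), and the wrist fork well above the lamp. I can push now.

```bash
python3 -m crank '[[[0,-1.2,0],0],[[0,-2.1,0],0],[[0.15,-2.9,0],-5.2],[[0.25,-3.65,0],-10.2],[[0.25,-4.4,0],-15.2],[[0.2,-5.15,0],-20.2],[[0.1,-5.9,0],-25.2],[[-0.1,-6.65,0],-30.2],[[-0.35,-7.4,0],-35.2],[[-0.65,-8.1,0],-40.2]]'; python3 - <<'E'
from h import *
import cv2
s=manip.sense();print(s["tcp_pos"],s["force"])
S=np.array([.508,-.1405])
def P(a,r=.085,d=.021):
    th=np.radians(a);return np.array([*(S+r*np.array([np.cos(th),np.sin(th)])+d*np.array([np.sin(th),-np.cos(th)])),.12])
for a in(65,70,75,80,85,90): print(a,tool(P(a)-s["tcp_pos"]))
im=manip.snapshot("top");cv2.imwrite("pics/top2.png",cv2.resize(im[60:285,100:400,::-1],(800,600),interpolation=cv2.INTER_CUBIC))
E
```

```text
t: 3.1
tcp_pos: [0.5658, -0.0759, 0.122]
tool_rot: [0.843, 0.539, 0.003, 0.003]
force: [3.4, -0.9, -2.3]
finger_gap: 0.0
[ 0.56581541 -0.0759409   0.12200199] [ 3.44600095 -0.8855657  -2.32433848]
65 [ 0.21 -0.41  0.2 ]
70 [ 0.36 -1.16  0.19]
75 [ 0.45 -1.92  0.18]
80 [ 0.47 -2.68  0.18]
85 [ 0.42 -3.45  0.17]
90 [ 0.31 -4.2   0.16]
```

View pics/top2.png

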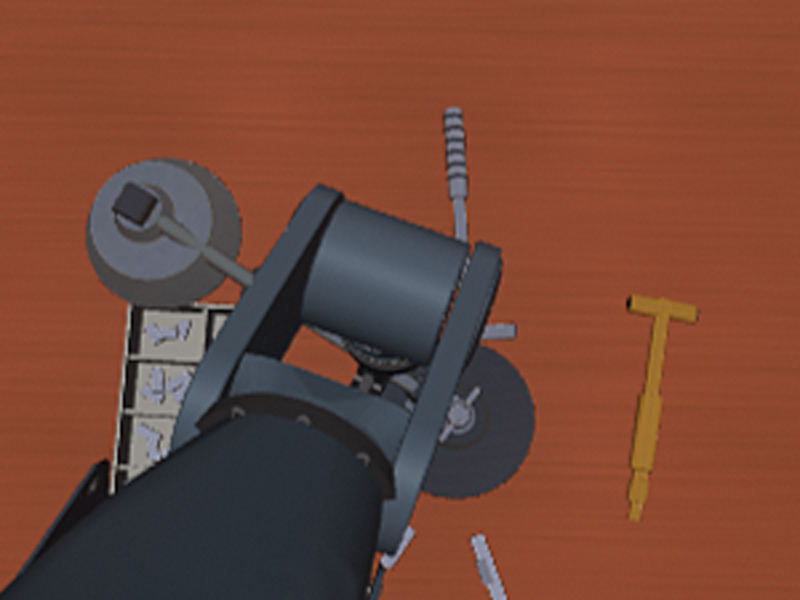

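```bash
python3 -m crank '[[[0.15,-0.75,0],-5],[[0.25,-1.5,0],-10],[[0.27,-1.9,0],-12.5],[[0.27,-2.3,0],-15],[[0.25,-2.6,0],-17],[[0.22,-2.9,0],-19],[[0.2,-3.1,0],-20],[[0.2,-3.1,0],-20]]'; python3 - <<'E'
from h import *
import cv2
s=manip.sense();print(s["tcp_pos"],s["force"])
im=manip.snapshot("top");cv2.imwrite("pics/top3.png",cv2.resize(im[60:285,100:400,::-1],(800,600),interpolation=cv2.INTER_CUBIC))
def f(u,v,z): return ray("top",(u+.5)/8*3-.5+100,(v+.5)/8*3-.5+60,z,k=1)
a=f(135,202,.325)-[.508,-.1405,0];print("prev",np.degrees(np.arctan2(a[1],a[0])),np.hypot(*a[:2]))
c=manip.camera_params("top")
for an in(84,86,88,90,92,94):
    t=np.radians(an);print(an,*[((pix("top",[.508+r*np.cos(t),-.1405+r*np.sin(t),z],1)+.5-[100,60])*8/3-.5).round(1) for r,z in((.273,.325),(.185,.218),(.273,.232))])
E
```

```text
t: 3.95
tcp_pos: [0.5363, -0.0607, 0.1214]
tool_rot: [0.738, 0.675, 0.001, 0.001]
force: [3.4, -0.1, 1.8]
finger_gap: 0.003
[ 0.53630199 -0.06074069  0.12140791] [ 3.40650902 -0.0669899   1.75293936]
prev 61.94436536657587 0.27261567563754185
84 [ 80.6 345.1] [237.9 377.4] [121.9 361.4]
86 [ 78.4 359. ] [236.8 385.6] [120.  373.6]
88 [ 76.8 373.1] [236.  393.6] [118.7 385.9]
90 [ 75.8 387.2] [235.5 401.9] [117.9 398.2]
92 [ 75.  401.6] [235.5 410.2] [117.4 410.7]
94 [ 74.7 415.8] [235.5 418.4] [117.1 423. ]
```

View pics/top3.png

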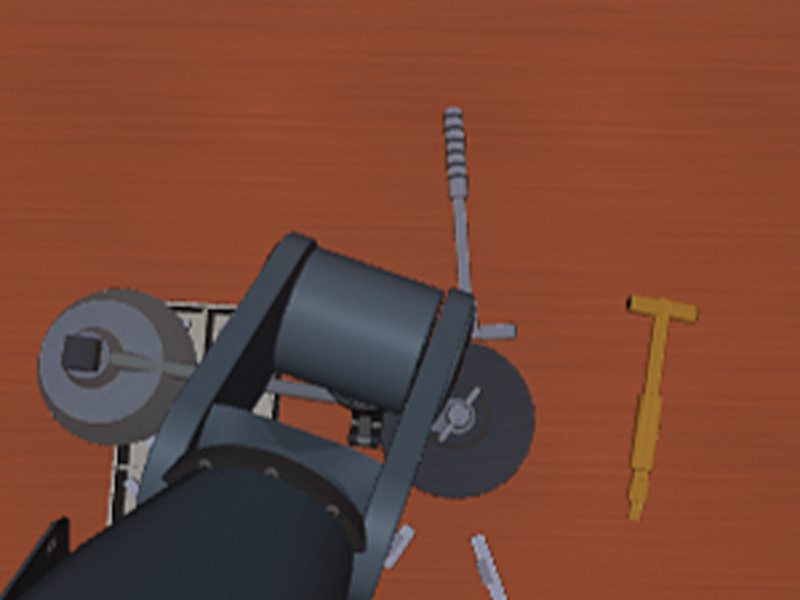

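The cap at (82,354) puts the arm at about 85.3°, so it needs about 5.2° more.

```bash
python3 -m crank '[[[0,-0.25,0],-1.7],[[0,-0.5,0],-3.4],[[0,-0.8,0],-5.2],[[0,-0.8,0],-5.2],[[0,0,0],-5.2],[[0,1.5,0],-5.2],[[0,3,0],-5.2],[[0,3,-4],-5.2],[[0,3,-8],-5.2],[[0,3,-8],-5.2]]'; python3 - <<'E'
from h import *
import cv2
s=manip.sense();print(s["tcp_pos"],s["force"])
im=manip.snapshot("top");cv2.imwrite("pics/top4.png",cv2.resize(im[60:285,100:400,::-1],(800,600),interpolation=cv2.INTER_CUBIC))
E
```

```text
t: 5.0
tcp_pos: [0.5684, -0.0646, 0.2047]
tool_rot: [0.706, 0.708, 0.002, 0.004]
force: [0.6, 0.5, 1.1]
finger_gap: -0.001
[ 0.56840721 -0.064555    0.20474353] [0.64484409 0.53254444 1.09406941]
```

View pics/top4.png

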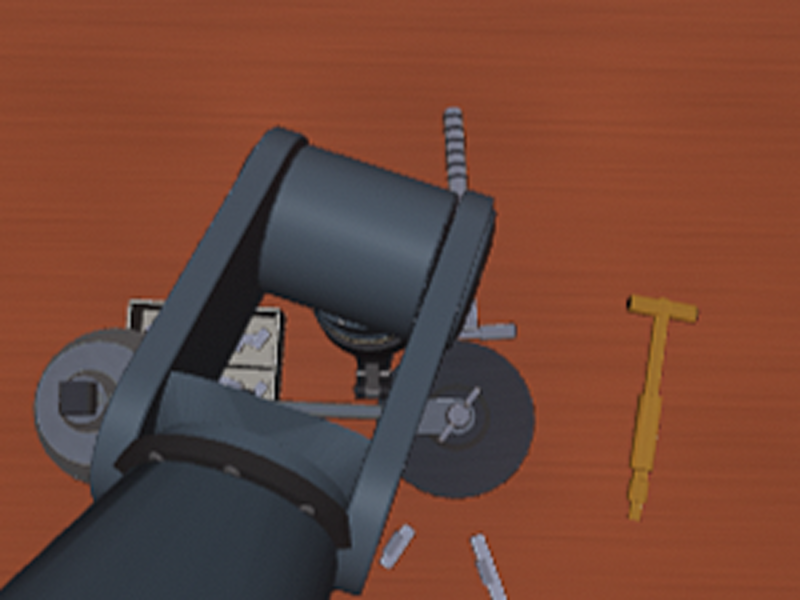

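The cap at (77,398) puts the arm at about 91°, and nothing else has moved. The nut is at (460,416), its wings at about -36° and 144°. Next I hover over the nut, turning the tool for the strokes.

```bash
python3 -m crank '[[[-1,-0.7,0],-8.5],[[-3,-2,0],-17],[[-5,-3,0],-25.5],[[-6.4,-4,0],-34],[[-6.4,-4,0],-42.5],[[-6.4,-4,0],-51],[[-6.4,-4,0],-59.5],[[-6.4,-4,0],-68],[[-6.4,-4,0],-76.5],[[-6.4,-4,0],-85]]'; python3 - <<'E'
from h import *
import cv2
from scipy.spatial.transform import Rotation as R
s=manip.sense();print(s["tcp_pos"],s["q"],R.from_quat(s["tool_rot"]).as_matrix()[:2,0])
c=manip.camera_params("wrist");im=manip.snapshot("wrist");np.save("wc.npy",c["pose"]);print(c["fx"],c["cx"],c["cy"])
for z in(.085,.048): print(pix("wrist",[.508,-.1405,z],k=1.5625,c=c))
cv2.imwrite("pics/w5.png",cv2.resize(im[:,:,::-1],(800,600),interpolation=cv2.INTER_CUBIC))
E
```

```text
t: 6.05
tcp_pos: [0.524, -0.1271, 0.1985]
tool_rot: [0.039, 0.999, 0.001, -0.003]
force: [-0.1, 0.6, -0.9]
finger_gap: -0.001
[ 0.52398937 -0.12711075  0.19849047] [-4.45106513e-01  4.57885450e-01  1.67922274e+00 -4.77490471e-04
  1.00986712e+00 -1.93699971e+00] [-0.99689583  0.07856192]
320.3949083057709 258.80183374806666 190.82258061758967
[372.  265.5]
[375.8 253.3]
```

View pics/w5.png

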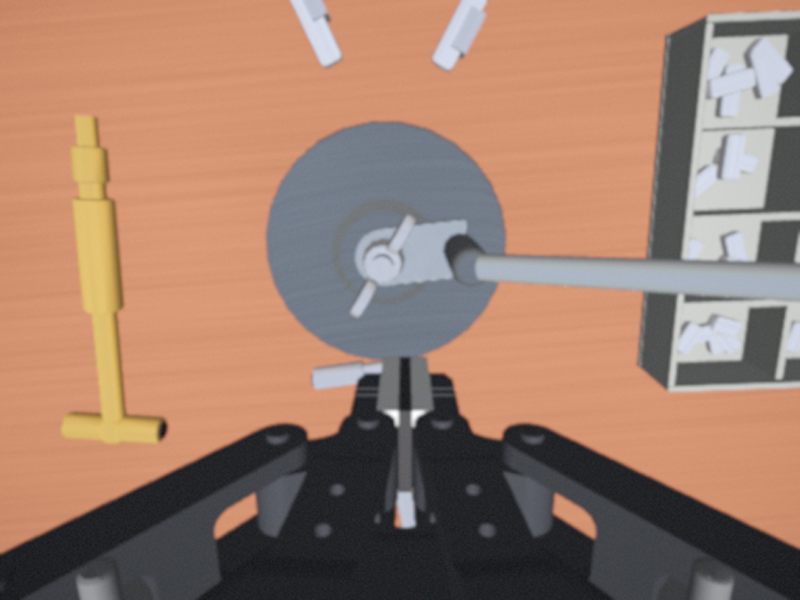

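The wrist view shows the stud top at (382,262), the wing tips at (411,218) and (358,314), the socket at (462,255) and the shut fingertips at (405,360).

```bash
python3 - <<'E'
from h import *
np.set_printoptions(precision=4,suppress=True)
c=dict(manip.camera_params("wrist"));c["pose"]=np.load("wc.npy")
for n,u,v,z in(("stud",382,262,.078),("tipA",411,218,.073),("tipB",358,314,.073),("sockettop",463,245,.1),("tip",405,358,.2),("disc",386,240,.003)): print(n,ray("wrist",u,v,z,c=c))
print(ray("top",(460.5)/8*3-.5+100,(416.5)/8*3-.5+60,.078,k=1))
E
```

```text
stud [ 0.5079 -0.1355  0.078 ]
tipA [ 0.4863 -0.1184  0.073 ]
tipB [ 0.5371 -0.1518  0.073 ]
sockettop [ 0.4984 -0.0944  0.1   ]
tip [ 0.5147 -0.124   0.2   ]
disc [ 0.5071 -0.1359  0.003 ]
[ 0.5092 -0.1399  0.078 ]
```

```bash
python3 -m crank '[[[0,0.3,1],-8.5],[[0,0.3,4],-17],[[0,0.3,7],-25.5],[[0,0.3,9],-34],[[0,0.3,9],-39.8],[[0,0.3,9],-39.8],[[0,0.3,9],-39.8]]'; cat > arc.py <<'E'
from h import *
import sys
from scipy.spatial.transform import Rotation as R
def arc(phis,r=.024,z=.074,off=(0,0)):
    S=np.array([.508,-.1385]); s=manip.sense();m=R.from_quat(s["tool_rot"]).as_matrix()
    yaw=np.degrees(np.arctan2(m[1,0],m[0,0]))%360
    if yaw>300: yaw-=360
    print("t",s["t"],"tcp",s["tcp_pos"].round(4),"yaw",round(yaw,1),"F",s["force"].round(1),"Tz",s["ft_torque"].round(2),"q6",s["q"][5].round(2))
    for f in phis:
        a=np.radians(f);p=[S[0]+r*np.cos(a),S[1]+r*np.sin(a),z]
        print(f,(m.T@(np.array(p)-s["tcp_pos"])*100).round(2),"spin",round(-(f+180-yaw),1))
if __name__=="__main__": arc([float(x) for x in sys.argv[1:]])
E
python3 arc.py 35 30 20 10 0 -10 -20 -30 -40
```

```text
t: 6.8
tcp_pos: [0.5254, -0.1245, 0.1096]
tool_rot: [-0.299, 0.954, 0.001, -0.001]
force: [-0.2, -1.3, -0.3]
finger_gap: -0.0
t 6.8 tcp [ 0.5254 -0.1245  0.1096] yaw 214.8 F [-0.2 -1.3 -0.3] Tz [ 0.    0.03 -0.04] q6 -2.62
35.0 [-0.18 -0.16  3.56] spin -0.2
30.0 [-0.17 -0.37  3.56] spin 4.8
20.0 [-0.1  -0.78  3.56] spin 14.8
10.0 [ 0.04 -1.17  3.56] spin 24.8
0.0 [ 0.25 -1.54  3.56] spin 34.8
-10.0 [ 0.52 -1.86  3.56] spin 44.8
-20.0 [ 0.84 -2.13  3.56] spin 54.8
-30.0 [ 1.2  -2.34  3.56] spin 64.8
-40.0 [ 1.59 -2.48  3.56] spin 74.8
```

```bash
python3 -m crank '[[[-0.2,-0.1,1.2],0],[[-0.2,-0.1,2.4],0],[[-0.2,-0.1,3.2],0],[[-0.2,-0.1,3.55],0],[[-0.2,-0.1,3.55],0],[[-0.2,-0.1,3.55],0]]'; python3 arc.py 27 19 11 3 -5 -13 -21 -29 -37 -45
```

```text
t: 7.4
tcp_pos: [0.5282, -0.1244, 0.0748]
tool_rot: [-0.3, 0.954, -0.0, 0.0]
force: [0.2, -0.8, 0.7]
finger_gap: -0.001
t 7.4 tcp [ 0.5282 -0.1244  0.0748] yaw 215.0 F [ 0.2 -0.8  0.7] Tz [ 0.06 -0.01  0.01] q6 -2.62
27.0 [ 0.09 -0.33  0.08] spin 8.0
19.0 [ 0.16 -0.66  0.08] spin 16.0
11.0 [ 0.27 -0.97  0.08] spin 24.0
3.0 [ 0.43 -1.27  0.08] spin 32.0
-5.0 [ 0.63 -1.54  0.08] spin 40.0
-13.0 [ 0.86 -1.78  0.08] spin 48.0
-21.0 [ 1.12 -1.99  0.08] spin 56.0
-29.0 [ 1.41 -2.15  0.08] spin 64.0
-37.0 [ 1.72 -2.28  0.08] spin 72.0
-45.0 [ 2.05 -2.36  0.08] spin 80.0
```

```bash
python3 -m crank '[[[0.1,-0.33,0],8],[[0.16,-0.66,0],16],[[0.27,-0.97,0],24],[[0.43,-1.27,0],32],[[0.63,-1.54,0],40],[[0.86,-1.78,0],48],[[1.12,-2,0],56],[[1.4,-2.15,0],64],[[1.7,-2.28,0],72],[[2.05,-2.36,0],80]]'; python3 arc.py -45 -53 -61 -69 -77 -85 -93 -101 -109 -117 -125
```

```text
t: 8.4
tcp_pos: [0.5262, -0.1557, 0.0756]
tool_rot: [0.386, 0.923, 0.0, 0.002]
force: [2.4, 1.5, -0.1]
finger_gap: -0.002
t 8.4 tcp [ 0.5262 -0.1557  0.0756] yaw 134.6 F [ 2.4  1.5 -0.1] Tz [ 0.18 -0.3  -0.01] q6 -1.27
-45.0 [ 0.1  -0.07  0.16] spin -0.4
-53.0 [ 0.12 -0.41  0.16] spin 7.6
-61.0 [ 0.19 -0.74  0.15] spin 15.6
-69.0 [ 0.3  -1.05  0.15] spin 23.6
-77.0 [ 0.46 -1.35  0.15] spin 31.6
-85.0 [ 0.65 -1.62  0.15] spin 39.6
-93.0 [ 0.88 -1.86  0.15] spin 47.6
-101.0 [ 1.14 -2.07  0.15] spin 55.6
-109.0 [ 1.43 -2.24  0.15] spin 63.6
-117.0 [ 1.74 -2.37  0.15] spin 71.6
-125.0 [ 2.07 -2.45  0.15] spin 79.6
```

```bash
python3 -m crank '[[[0.02,-0.33,0],8],[[0.09,-0.66,0],16],[[0.21,-0.98,0],24],[[0.36,-1.27,0],32],[[0.56,-1.54,0],40],[[0.8,-1.78,0],48],[[1.06,-1.99,0],56],[[1.35,-2.16,0],64],[[1.66,-2.28,0],72],[[2,-2.36,0],80]]'; python3 arc.py -125 -165
```

```text
t: 9.4
tcp_pos: [0.4957, -0.1592, 0.0757]
tool_rot: [0.888, 0.459, 0.001, 0.002]
force: [1.1, -2.0, -0.6]
finger_gap: 0.004
t 9.4 tcp [ 0.4957 -0.1592  0.0757] yaw 54.6 F [ 1.1 -2.  -0.6] Tz [-0.28 -0.2  -0.  ] q6 0.09
-125.0 [ 0.   -0.18  0.17] spin -0.4
-165.0 [ 0.55 -1.73  0.17] spin 39.6
```

```bash
python3 -m crank '[[[0.02,-0.33,0],8],[[0.09,-0.66,0],16],[[0.21,-0.98,0],24],[[0.36,-1.27,0],32],[[0.56,-1.54,0],40],[[0.56,-1.54,0],40],[[0.56,-1,0],40],[[0.3,-0.5,-2],40],[[0.3,-0.5,-4.5],40],[[0.3,-0.5,-4.5],40]]'; python3 arc.py -165 35; python3 - <<'E'
from h import *
import cv2
c=manip.camera_params("wrist");im=manip.snapshot("wrist");np.save("wc.npy",c["pose"])
cv2.imwrite("pics/w6.png",cv2.resize(im[:,:,::-1],(640,480),interpolation=cv2.INTER_CUBIC))
E
```

```text
t: 10.4
tcp_pos: [0.4941, -0.154, 0.1224]
tool_rot: [0.991, 0.131, 0.003, 0.002]
force: [0.1, 0.1, 0.1]
finger_gap: -0.002
t 10.4 tcp [ 0.4941 -0.154   0.1224] yaw 15.1 F [0.1 0.1 0.1] Tz [ 0.01 -0.02  0.01] q6 0.79
-165.0 [-0.68 -1.16  4.83] spin 0.1
35.0 [ 3.98 -1.97  4.85] spin -199.9
```

View pics/w6.png

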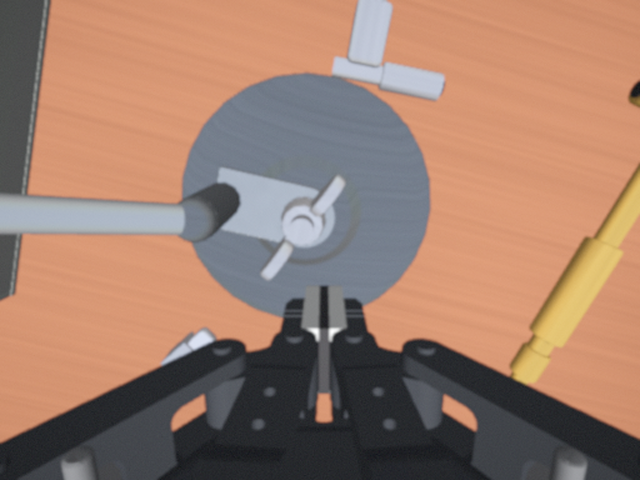

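```bash
cat > wing.py <<'E'
from h import *
import sys
a=list(map(float,sys.argv[1:]));c=dict(manip.camera_params("wrist"));c["pose"]=np.load("wc.npy")
p,q,n=[ray("wrist",*a[i:i+2],z,k=1.25,c=c) for i,z in((0,.073),(2,.073),(4,.078))]
d=p-q;print("wing",np.degrees(np.arctan2(d[1],d[0])),"stud",n.round(4))
E
python3 wing.py 342 180 267 275 303 226
```

```text
wing -22.844603219706197 stud [ 0.5133 -0.1368  0.078 ]
```

Wings are now at -203° and -23°, so that stroke turned the nut about 170°. I'll return for stroke 2.

```bash
python3 -m crank '[[[0.4,-0.2,0],-8.5],[[0.8,-0.4,0],-17],[[1.2,-0.6,0],-25.5],[[1.6,-0.8,0],-34],[[2,-1,0],-42.5],[[2.4,-1.2,0],-51],[[2.8,-1.4,0],-59.5],[[3.2,-1.6,0],-68],[[3.6,-1.8,0],-76.5],[[3.95,-1.95,0],-85]]'>/dev/null; python3 -m crank '[[[0,0,0],-8.5],[[0,0,0],-17],[[0,0,0],-25.5],[[0,0,0],-34],[[0,0,0],-42.5],[[0,0,0],-51],[[0,0,0],-59.5],[[0,0,0],-68],[[0,0,0],-76.5],[[0,0,0],-85]]' >/dev/null; python3 -m crank '[[[0,0,0],-8],[[0,0,0],-16],[[0,0,0],-24],[[0,0,0],-32],[[0,0,0],-32],[[0,0,0],-32]]'; python3 arc.py 37
```

```text
t: 13.05
tcp_pos: [0.5244, -0.1234, 0.119]
tool_rot: [-0.316, 0.949, 0.001, -0.001]
force: [-0.7, -0.2, 0.3]
finger_gap: 0.002
t 13.05 tcp [ 0.5244 -0.1234  0.119 ] yaw 216.8 F [-0.7 -0.2  0.3] Tz [-0.06  0.05 -0.03] q6 -2.65
37.0 [-0.19 -0.23  4.5 ] spin -0.2
```

```bash
python3 -m crank '[[[-0.1,-0.1,1.5],0],[[-0.2,-0.15,3],0],[[-0.2,-0.15,4.1],0],[[-0.2,-0.15,4.5],0],[[-0.2,-0.15,4.5],0],[[-0.2,-0.15,4.5],0]]'; python3 arc.py 37
python3 -m crank '[[[0.02,-0.33,0],8],[[0.09,-0.66,0],16],[[0.21,-0.98,0],24],[[0.36,-1.27,0],32],[[0.56,-1.54,0],40],[[0.8,-1.78,0],48],[[1.06,-1.99,0],56],[[1.35,-2.16,0],64],[[1.66,-2.28,0],72],[[2,-2.36,0],80]]'; python3 arc.py -43
```

```text
t: 13.65
tcp_pos: [0.5275, -0.1237, 0.075]
tool_rot: [-0.317, 0.948, -0.0, 0.0]
force: [0.6, -0.1, 0.2]
finger_gap: 0.0
t 13.65 tcp [ 0.5275 -0.1237  0.075 ] yaw 217.0 F [ 0.6 -0.1  0.2] Tz [0.01 0.01 0.01] q6 -2.65
37.0 [ 0.05 -0.01  0.1 ] spin -0.0
t: 14.65
tcp_pos: [0.5268, -0.1547, 0.0758]
tool_rot: [0.37, 0.929, 0.0, 0.002]
force: [1.7, 1.2, 0.0]
finger_gap: 0.003
t 14.65 tcp [ 0.5268 -0.1547  0.0758] yaw 136.6 F [1.7 1.2 0. ] Tz [ 0.19 -0.32  0.01] q6 -1.3
-43.0 [ 0.08 -0.1   0.18] spin -0.4
```

```bash
python3 -m crank '[[[0.02,-0.33,0],8],[[0.09,-0.66,0],16],[[0.21,-0.98,0],24],[[0.36,-1.27,0],32],[[0.56,-1.54,0],40],[[0.8,-1.78,0],48],[[1.06,-1.99,0],56],[[1.35,-2.16,0],64],[[1.66,-2.28,0],72],[[2,-2.36,0],80]]'; python3 arc.py -123
```

```text
t: 15.65
tcp_pos: [0.4968, -0.1596, 0.0764]
tool_rot: [0.88, 0.474, 0.001, 0.003]
force: [1.7, -0.8, 2.2]
finger_gap: -0.001
t 15.65 tcp [ 0.4968 -0.1596  0.0764] yaw 56.6 F [ 1.7 -0.8  2.2] Tz [-0.26 -0.15 -0.01] q6 0.06
-123.0 [-0.02 -0.21  0.24] spin -0.4
```

```bash
python3 -m crank '[[[0.02,-0.33,0],8],[[0.09,-0.66,0],16],[[0.21,-0.98,0],24],[[0.36,-1.27,0],32]]'; python3 arc.py -155; python3 -m crank '[[[0.01,-0.17,0],4],[[0.02,-0.33,0],8],[[0.05,-0.5,0],12],[[0.09,-0.66,0],16]]'; python3 arc.py -171
```

```text
t: 16.05
tcp_pos: [0.4876, -0.1494, 0.0762]
tool_rot: [0.977, 0.213, 0.002, 0.002]
force: [0.3, -2.0, 2.6]
finger_gap: -0.003
t 16.05 tcp [ 0.4876 -0.1494  0.0762] yaw 24.6 F [ 0.3 -2.   2.6] Tz [-0.31  0.01 -0.01] q6 0.62
-155.0 [-0.09 -0.13  0.22] spin -0.4
t: 16.45
tcp_pos: [0.4853, -0.1429, 0.0761]
tool_rot: [0.997, 0.077, 0.001, 0.001]
force: [-0.4, -1.4, 2.5]
finger_gap: -0.003
t 16.45 tcp [ 0.4853 -0.1429  0.0761] yaw 8.8 F [-0.4 -1.4  2.5] Tz [-0.29  0.07 -0.02] q6 0.91
-171.0 [-0.09 -0.08  0.21] spin -0.2
```

```bash
python3 -m crank '[[[0.01,-0.17,0],4],[[0.02,-0.33,0],8],[[0.05,-0.5,0],12],[[0.09,-0.66,0],16]]'; python3 arc.py -187;  python3 -m crank '[[[0.01,-0.17,0],4],[[0.02,-0.33,0],8],[[0.05,-0.5,0],12],[[0.09,-0.66,0],16]]'; python3 arc.py -203
```

```text
t: 16.85
tcp_pos: [0.4847, -0.1368, 0.076]
tool_rot: [0.998, -0.062, 0.001, 0.002]
force: [-2.9, -6.9, 2.6]
finger_gap: -0.003
t 16.85 tcp [ 0.4847 -0.1368  0.076 ] yaw -7.1 F [-2.9 -6.9  2.6] Tz [-1.06  0.59 -0.03] q6 1.2
-187.0 [-0.07 -0.11  0.2 ] spin -0.1
t: 17.25
tcp_pos: [0.4844, -0.1324, 0.076]
tool_rot: [0.98, -0.199, -0.001, 0.003]
force: [-10.9, -17.4, 4.1]
finger_gap: 0.002
t 17.25 tcp [ 0.4844 -0.1324  0.076 ] yaw -23.0 F [-10.9 -17.4   4.1] Tz [-2.93  1.85 -0.16] q6 1.49
-203.0 [ 0.01 -0.36  0.2 ] spin 0.0
```

The force climbed from about 2 N to 20 N over the last two steps, with the moment arm at the fingertip, so this looks like the hard stop. I'll back off, lift and check.

```bash
python3 -m crank '[[[0.1,0.5,0],-8],[[0.3,1.1,0],-16],[[0.3,1.4,0],-20],[[0.3,1.4,-2],-24],[[0.3,1.4,-4.5],-30],[[0.3,1.4,-4.5],-37],[[0.3,1.4,-4.5],-37]]'; python3 arc.py 0; python3 - <<'E'
from h import *
import cv2
c=manip.camera_params("wrist");im=manip.snapshot("wrist");np.save("wc.npy",c["pose"])
cv2.imwrite("pics/w7.png",cv2.resize(im[:,:,::-1],(640,480),interpolation=cv2.INTER_CUBIC))
E
```

```text
t: 17.95
tcp_pos: [0.4838, -0.1432, 0.1213]
tool_rot: [0.993, 0.122, 0.001, 0.001]
force: [-0.6, -0.8, -0.9]
finger_gap: -0.002
t 17.95 tcp [ 0.4838 -0.1432  0.1213] yaw 14.0 F [-0.6 -0.8 -0.9] Tz [ 0.02  0.03 -0.02] q6 0.82
0.0 [4.78 0.7  4.75] spin -166.0
```

View pics/w7.png

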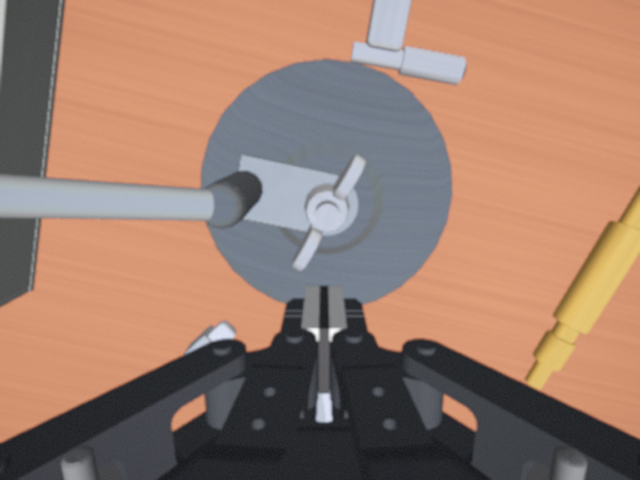

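```bash
python3 wing.py 361 160 298 268 327 210; python3 - <<'E'
from h import *
c=dict(manip.camera_params("wrist"));c["pose"]=np.load("wc.npy")
# strap/socket direction
a=ray("wrist",327,210,.078,k=1.25,c=c);b=ray("wrist",238,180,.1,k=1.25,c=c);d=b-a;print(b,np.degrees(np.arctan2(d[1],d[0])))
e1=ray("wrist",242,156,.048,k=1.25,c=c);e2=ray("wrist",338,177,.048,k=1.25,c=c);d=e1-e2;print("strap edge",np.degrees(np.arctan2(d[1],d[0])))
E
```

```text
wing -15.611224739667941 stud [ 0.5138 -0.1355  0.078 ]
[ 0.52112868 -0.09602766  0.1       ] 79.42514065618025
strap edge 91.76073471817206
```

The wings read -15.6°/-195.6°, which is less than where the finger stopped, so the nut may have rebounded. The lamp strap still reads about 91.8°. I'll go in behind the same wing and test with a gentle push.

```bash
python3 arc.py -110 | tail -1; python3 -m crank '[[[0.2,0.5,0],-8.5],[[0.4,1,0],-17],[[0.6,1.4,0],-25.5],[[0.7,1.7,0],-34],[[0.76,1.74,0],-42.5],[[0.76,1.74,0],-51],[[0.76,1.74,0],-56],[[0.76,1.74,0],-56],[[0.76,1.74,0],-56]]'; python3 arc.py -110 -118
```

```text
-110.0 [1.16 2.15 4.67] spin -56.2
t: 18.9
tcp_pos: [0.4943, -0.1577, 0.1195]
tool_rot: [0.82, 0.572, -0.0, -0.0]
force: [1.0, 0.0, -0.4]
finger_gap: 0.003
t 18.9 tcp [ 0.4943 -0.1577  0.1195] yaw 69.8 F [ 1.   0.  -0.4] Tz [-0.02  0.05 -0.04] q6 -0.17
-110.0 [-0.13  0.63  4.55] spin -0.2
-118.0 [-0.11  0.3   4.55] spin 7.8
```

```bash
python3 -m crank '[[[-0.1,0.4,1.5],0],[[-0.1,0.6,3],0],[[-0.1,0.6,4.2],0],[[-0.1,0.6,4.65],0],[[-0.1,0.6,4.65],0],[[-0.1,0.6,4.65],0]]'; python3 arc.py -110; python3 -m crank '[[[0.01,-0.17,0],4],[[0.02,-0.33,0],8],[[0.05,-0.5,0],12],[[0.09,-0.66,0],16],[[0.15,-0.82,0],20],[[0.15,-0.82,0],20]]'; python3 arc.py -130; python3 -m crank '[[[0.01,-0.17,0],4],[[0.02,-0.33,0],8],[[0.05,-0.5,0],12],[[0.05,-0.5,0],12]]'; python3 arc.py -142
```

```text
t: 19.5
tcp_pos: [0.4999, -0.1608, 0.0732]
tool_rot: [0.819, 0.573, -0.0, -0.0]
force: [-0.1, 0.4, 0.1]
finger_gap: 0.001
t 19.5 tcp [ 0.4999 -0.1608  0.0732] yaw 70.0 F [-0.1  0.4  0.1] Tz [0.02 0.01 0.04] q6 -0.17
-110.0 [-0.03 -0.   -0.08] spin -0.0
t: 20.1
tcp_pos: [0.4929, -0.1566, 0.074]
tool_rot: [0.906, 0.422, 0.0, 0.0]
force: [-1.1, -0.1, 0.3]
finger_gap: -0.0
t 20.1 tcp [ 0.4929 -0.1566  0.074 ] yaw 50.0 F [-1.1 -0.1  0.3] Tz [-0.02  0.03  0.02] q6 0.17
-130.0 [-0.04 -0.   -0.  ] spin -0.0
t: 20.5
tcp_pos: [0.4893, -0.153, 0.0737]
tool_rot: [0.945, 0.326, 0.0, 0.0]
force: [-0.1, -0.0, 0.3]
finger_gap: -0.004
t 20.5 tcp [ 0.4893 -0.153   0.0737] yaw 38.1 F [-0.1 -0.   0.3] Tz [-0.07 -0.04  0.02] q6 0.39
-142.0 [-0.04  0.01 -0.03] spin 0.1
```

```bash
for i in 1 2 3; do python3 -m crank '[[[0.01,-0.17,0],4],[[0.02,-0.33,0],8],[[0.02,-0.33,0],8]]' >/dev/null; python3 arc.py 0 | head -1; done
```

```text
t 20.8 tcp [ 0.4874 -0.1503  0.0736] yaw 30.1 F [ 0.4  0.1 -0.6] Tz [-0.07  0.01  0.02] q6 0.53
t 21.1 tcp [ 0.4863 -0.1478  0.0736] yaw 22.2 F [ 0.3 -1.5 -0.4] Tz [-0.21 -0.04 -0.  ] q6 0.67
t 21.4 tcp [ 0.4851 -0.1446  0.0735] yaw 14.2 F [-0.8 -1.4 -0.5] Tz [-0.23  0.03 -0.03] q6 0.81
```

```bash
for i in 1 2 3; do python3 -m crank '[[[0.01,-0.17,0],4],[[0.02,-0.33,0],8],[[0.02,-0.33,0],8]]' >/dev/null; python3 arc.py 0 | head -1; done
```

```text
t 21.7 tcp [ 0.4844 -0.1413  0.0734] yaw 6.2 F [-0.4 -1.5 -0.1] Tz [-0.37  0.1  -0.03] q6 0.96
t 22.0 tcp [ 0.4834 -0.1393  0.0733] yaw -1.7 F [-3.6 -8.3 -0.8] Tz [-1.34  0.73 -0.  ] q6 1.1
t 22.3 tcp [ 0.4826 -0.1373  0.0733] yaw -9.6 F [ -8.3 -14.4   0.3] Tz [-2.41  1.41 -0.04] q6 1.25
```

Force rises again at about the same angle, at the fingertip, and its direction is normal to a wing at about 150°. So it's the hard stop. This time I'll release slowly and check for rebound.

```bash
python3 -m crank '[[[0,0.06,0],0],[[0,0.12,0],0],[[0,0.18,0],0],[[0,0.24,0],0],[[0,0.3,0],0],[[0,0.36,0],0],[[0,0.42,0],0],[[0,0.48,0],0],[[0,0.54,0],0],[[0,0.6,0],0]]'; python3 arc.py 0|head -1;  python3 -m crank '[[[0,0.2,0],0],[[0,0.5,0],0],[[0,1,0],0],[[0,1,-2],0],[[0,1,-4.5],0],[[0,1,-4.5],0]]'; python3 - <<'E'
from h import *
import cv2
c=manip.camera_params("wrist");im=manip.snapshot("wrist");np.save("wc.npy",c["pose"])
cv2.imwrite("pics/w8.png",cv2.resize(im[:,:,::-1],(640,480),interpolation=cv2.INTER_CUBIC))
E
```

```text
t: 23.3
tcp_pos: [0.482, -0.1397, 0.0731]
tool_rot: [0.996, -0.086, -0.001, -0.001]
force: [-3.1, -1.4, 1.0]
finger_gap: 0.0
t 23.3 tcp [ 0.482  -0.1397  0.0731] yaw -9.9 F [-3.1 -1.4  1. ] Tz [-0.2   0.58  0.08] q6 1.24
t: 23.9
tcp_pos: [0.484, -0.1515, 0.1208]
tool_rot: [0.996, -0.087, 0.003, 0.001]
force: [0.6, -0.6, 0.0]
finger_gap: -0.002
```

View pics/w8.png

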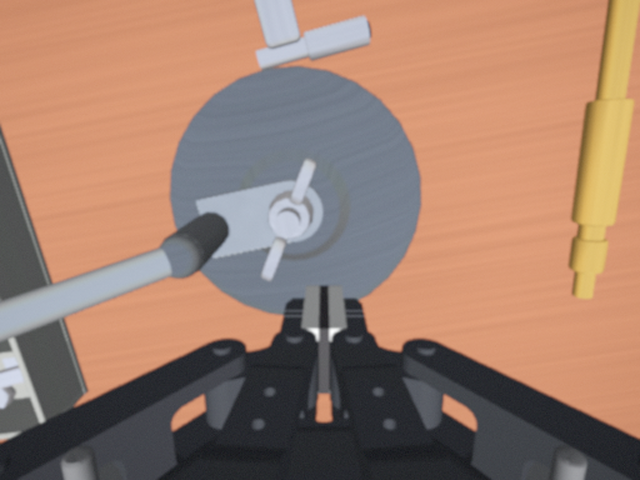

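```bash
python3 wing.py 308 163 268 277 289 218; python3 arc.py -110 -150; python3 - <<'E'
from h import *
c=dict(manip.camera_params("wrist"));c["pose"]=np.load("wc.npy")
e1=ray("wrist",198,201,.048,k=1.25,c=c);e2=ray("wrist",285,182,.048,k=1.25,c=c);d=e1-e2;print("strap edge",np.degrees(np.arctan2(d[1],d[0])))
E
```

```text
wing -30.062073635642605 stud [ 0.5133 -0.138   0.078 ]
t 23.95 tcp [ 0.4831 -0.151   0.1196] yaw -10.0 F [-0.6  0.1 -0.9] Tz [-0.01 -0.01  0.02] q6 1.22
-110.0 [1.79 0.69 4.57] spin -80.0
-150.0 [ 0.37 -0.13  4.56] spin -40.0
strap edge 92.25625656021302
```

Wings now sit at -210°, within a few degrees of the stop. I'll do one more gentle press and a careful release to confirm.

```bash
python3 -m crank '[[[0.2,0,0],-8.5],[[0.35,0,0],-17],[[0.35,0,0],-25.5],[[0.35,0,0],-34],[[0.35,0,1.5],-40],[[0.35,0,3],-40],[[0.35,0,4.2],-40],[[0.35,0,4.6],-40],[[0.35,0,4.6],-40],[[0.35,0,4.6],-40]]'>/dev/null; python3 arc.py -150;  for i in 1 2 3 ; do python3 -m crank '[[[0.01,-0.17,0],4],[[0.02,-0.33,0],8],[[0.02,-0.33,0],8]]' >/dev/null; python3 arc.py 0 | head -1; done
```

```text
t 24.95 tcp [ 0.4852 -0.1508  0.0723] yaw 30.0 F [ 0.4 -0.3 -0.4] Tz [ 0.   -0.03 -0.03] q6 0.53
-150.0 [ 0.19  0.08 -0.17] spin -0.0
t 25.25 tcp [ 0.4838 -0.1477  0.073 ] yaw 22.0 F [0.1 0.1 0.2] Tz [ 0.03 -0.02 -0.01] q6 0.67
t 25.55 tcp [ 0.4827 -0.1446  0.0728] yaw 14.1 F [-0.3 -0.6  0. ] Tz [ 0.01 -0.03  0.01] q6 0.81
t 25.85 tcp [ 0.4821 -0.1414  0.0726] yaw 6.1 F [ 0.8 -0.4  0.3] Tz [ 0.   -0.03  0.  ] q6 0.96
```

Still free at -174°. I'll press on in 4° steps.

```bash
for i in 1 2 3; do python3 -m crank '[[[0.01,-0.17,0],4],[[0.01,-0.17,0],4]]' >/dev/null; python3 arc.py 0 | head -1; done
```

```text
t 26.05 tcp [ 0.4819 -0.1401  0.0725] yaw 2.2 F [-1.7 -1.5  0.2] Tz [-0.31  0.16 -0.03] q6 1.03
t 26.25 tcp [ 0.4815 -0.139   0.0724] yaw -1.8 F [-3.6 -5.  -0.3] Tz [-0.74  0.45 -0.02] q6 1.1
t 26.45 tcp [ 0.4811 -0.1379  0.0724] yaw -5.7 F [-4.6 -8.4  0.4] Tz [-1.28  0.78  0.02] q6 1.17
```

```bash
python3 -m crank '[[[-0.01,0.04,0],0],[[-0.03,0.08,0],0],[[-0.05,0.12,0],0],[[-0.07,0.16,0],0],[[-0.09,0.2,0],0],[[-0.11,0.25,0],0],[[-0.13,0.3,0],0],[[-0.15,0.35,0],0],[[-0.2,0.42,0],0],[[-0.25,0.5,0],0]]'; python3 arc.py 0|head -1;  python3 -m crank '[[[-0.1,0.3,0],0],[[-0.2,0.6,0],0],[[-0.2,1,0],0],[[-0.2,1,-2],0],[[-0.2,1,-4.5],0],[[-0.2,1,-4.5],0]]'; python3 - <<'E'
from h import *
import cv2
c=manip.camera_params("wrist");im=manip.snapshot("wrist");np.save("wc.npy",c["pose"])
cv2.imwrite("pics/w9.png",cv2.resize(im[:,:,::-1],(640,480),interpolation=cv2.INTER_CUBIC))
E
```

```text
t: 27.45
tcp_pos: [0.4794, -0.1407, 0.0723]
tool_rot: [0.999, -0.052, 0.0, -0.0]
force: [0.1, 0.2, -0.4]
finger_gap: -0.003
t 27.45 tcp [ 0.4794 -0.1407  0.0723] yaw -6.0 F [ 0.1  0.2 -0.4] Tz [-0.07  0.06 -0.03] q6 1.17
t: 28.05
tcp_pos: [0.4778, -0.152, 0.1196]
tool_rot: [0.999, -0.053, 0.003, 0.001]
force: [-0.4, 0.3, 0.6]
finger_gap: -0.0
```

View pics/w9.png

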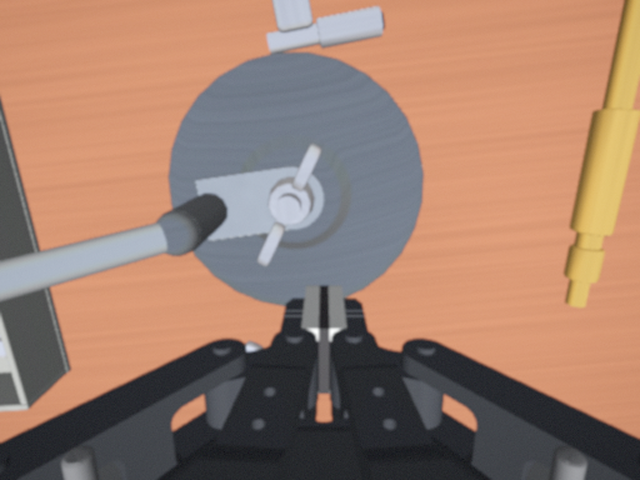

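```bash
python3 wing.py 314 148 264 262 290 207; python3 -m crank '[[[0,0,-4],0],[[0,2,-8],0],[[-1,6,-10],0],[[-2,10,-12],0],[[-3,14,-12],0],[[-4,18,-12],0],[[-5,22,-12],0],[[-6,26,-12],0],[[-7,30,-12],0],[[-7,30,-12],0]]'; python3 - <<'E'
from h import *
import cv2
im=manip.snapshot("top");cv2.imwrite("pics/top10.png",cv2.resize(im[120:270,110:310,::-1],(800,600),interpolation=cv2.INTER_CUBIC))
S=np.array([.508,-.1395])
for an in(88,89,90,91,92,93):
    t=np.radians(an);print(an,*[((pix("top",[S[0]+r*np.cos(t),S[1]+r*np.sin(t),z],1)+.5-[110,120])*4-.5).round(1) for r,z in((.273,.325),(.185,.218),(.273,.232),(.045,.1))])
print(((pix("top",[.506,.111,.045],1)+.5-[110,120])*4-.5))
E
```

```text
wing -30.46297139829374 stud [ 0.5115 -0.1378  0.078 ]
t: 29.1
tcp_pos: [0.3729, -0.447, 0.236]
tool_rot: [0.998, -0.055, -0.0, 0.001]
force: [-0.2, 0.4, -0.5]
finger_gap: -0.001
88 [ 73.1 319.9] [312.3 350.7] [136.3 339.1] [577.5 379.9]
89 [ 72.3 330.3] [311.9 357.1] [135.5 348.3] [577.5 381.1]
90 [ 71.5 341.1] [311.9 363.1] [135.1 357.5] [577.5 382.7]
91 [ 70.7 351.9] [311.5 369.5] [134.7 366.7] [577.5 383.9]
92 [ 70.3 362.3] [311.5 375.5] [134.3 376.3] [577.5 385.1]
93 [ 70.3 373.1] [311.5 381.9] [133.9 385.5] [577.5 386.3]
[257.9 384.3]
```

View pics/top10.png

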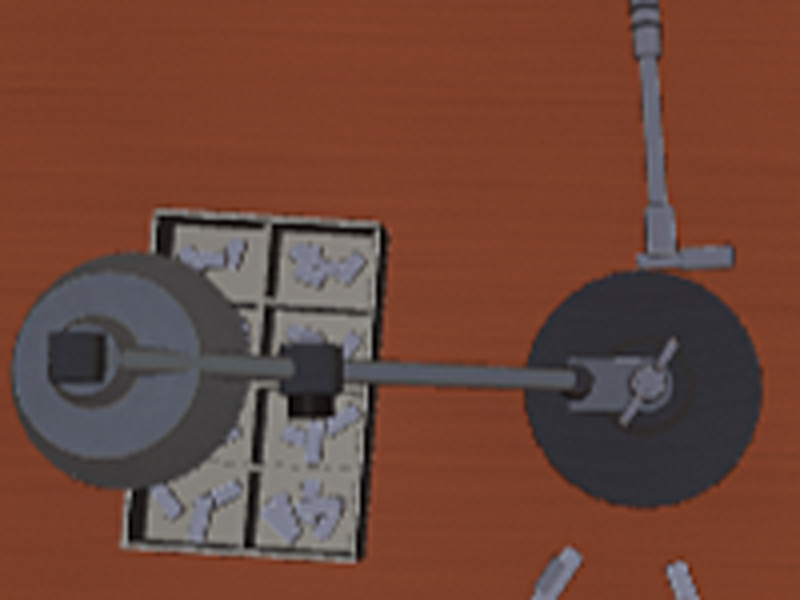

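```bash
python3 -c "
from station import manip
print(manip.sign_off())"
```

```text
the job is handed in; nothing more can be done
None
```

I swung the lamp arm round with a shut fingertip on the lean tube, then ran the wing nut down in two long fingertip strokes and two short presses. I handed the job in at about 29 s with the robot clear of everything. Neither the lamp nor the nut was gripped.

- **Lamp arm:** it ended at about 91°, against 90.5° aimed for. The shade is about 4 mm off to the side. It also hangs about 21 mm beyond the box middle, because the stud stands about 252 mm from the box middle and the shade is 273 mm out.
- **Nut:** it turned about 356° (6.2 rad), near the low end of the stated 6 to 9 rad. The first run to the stop reached about 20 N, and I let go quickly. The nut then read about 15° short of the stop, probably a rebound.
- **Last checks on the nut:** I pressed it again and let go slowly. On the last press the force rose as soon as the finger touched, to about 10 N, and the wings stayed at -30° after both slow releases. That reads as home on its seat.
- **Bystanders:** in the last pictures the puller and the parts of the two wheel weights in view looked unmoved. The final top view did not include the inflator, which was last seen partly in a wrist picture, and I did not measure any of them.

I viewed 11 pictures, one over the budget. Readings of the stud position from the different cameras differed by 3 to 5 mm, which did not matter for the strokes.

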